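# Close the programming fixture, power the programmer, start the run

## Robot

A 6-joint arm with a two-finger parallel gripper is mounted at the origin on the work surface. World frame = base frame: x ahead of the robot, y to its left, z up, the work surface at z = 0. Lengths are in mm, angles in degrees, forces in N, time in s.
With the tool pointing down it reaches from about 325 to 900 mm from the base axis. Payload 3.5 kg.
Tool frame: the origin (TCP) lies on the front face of the gripper's body, between the roots of the fingers; the fingertips stand 73 mm ahead of it and the grasp point (between the pads) lies 54 mm ahead of it (ctrl.grasp_offset is the x of the grasp point in the tool frame, in mm); x points along the fingers, y is the direction in which the jaws open and shut, and the axes are right-handed (so a half turn about x gives the same grasp; the last joint's range is limited). The gripper opens to 85 mm and grips with 20 to 120 N. Pads are 22 mm wide; open, the fingers measure 114 mm over their backs; the gripper's body (76 mm by 85 mm) begins 54 mm behind the grasp point. The pads swing forward as they close: fully open they stand 13 mm farther back than shut.
Start: joints at [68.102, 15.837, -1.513, 72.651, 0, 84.076], TCP at [172.008, 600.862, 303.913] pointing down, gripper open.
Joint ranges: [-178.77, 178.77], [-48.84, 107.48], [-61.69, 71.31], [-111.58, 123.2], [-90, 87.43], [-180, 180]. Speed limits (degrees/s): [147.25, 147.25, 180, 180, 180, 180].

## Interface

Orientations are given as [roll, pitch, yaw] about the fixed x, y, z axes, in that order (R = Rz(yaw) Ry(pitch) Rx(roll)).
In Python, from plant import status, optics, order, finder, ctrl gives the robot as it stands.
- The arm moves only by the tool step_arm, never from a script. Its arguments are lists of equal length, an entry for each row: "fingers": the gripper's target within -1 to 1 (fully open at 1, half-way at 0, shut at -1); "translation": the shift along the tool's x, y, z in cm, a list of three; "twist": the turn about the tool's x in rad. In form: {"fingers": [fingers, ...], "translation": [[dx, dy, dz], ...], "twist": [twist, ...]}. A call has 1 to 12 rows; each row is the pose to reach, as a shift and turn from the pose commanded when the call began, along the tool's axes at that moment; what a row does not reach only later rows make up. A row lasts 1/8 s, in which the tool goes at most 62.5 mm and 10.7 degrees, less where a joint would pass 70% of its speed; a pose out of reach is approached as far as the arm can. A call with a gripper value outside its range is refused whole. The fingers move at their own pace and stop on an object; "newtons" is the grip in N (left out, the last holds). Time passes only in rows, so rows that repeat a pose let the fingers close. It gives the time, the measured TCP pose, the force and the opening at its end, in the units of the state.
- status.observe(): the state, without advancing time (a new reading comes with each control period).
- optics.read_camera(name): name is "side" or "top"; returns the picture (400x640x3 uint8, red, green, blue); there is no depth.
- optics.calibration(name): a dict with "fx", "fy", "cx", "cy" (pixels), "rvec" (rotation vector, rad) and "tvec" (3), from world to camera coordinates, as OpenCV has them. Camera axes: x right, y down, z forward; pixel columns grow to the right and rows downward; lengths in mm; the calibration is good to about 2 mm. A picture is of the moment at which its call begins. calibration takes no time and is no camera call.
- order.finish_job(): hands the job in, once; it reports no verdict.
Trained networks look in the newest picture that a camera, given by its name, has taken for a name from the list of things; names that differ only in an ending like _2 or _b are one class to them, and where a whole thing is asked for, a point or a joint stands for the part that bears it (a point fixed in the world has none). Each returns a list of dicts, best first, with "score" (0 to 1); they miss things now and then, are a little off and sometimes report something else, mostly with a low value. They report only what shows in the picture. A call takes as long as a camera call. They do not tell look-alikes from the thing itself.
- finder.regions_of(camera, label): "mask" (400x640 bool, what is visible of it) and "extent" ([left, top, right, bottom] in pixels, round what is visible of it).
- finder.mark_of(camera, label): "pixel" ([row, column] in pixels: a listed point, or the origin of a listed thing).
The state is a dict: "clock": time; "joint_positions": joint angles; "qd": joint speeds; "tau": joint torques, N m; "eef_pos": TCP position; "orientation": TCP orientation; "ft_force": force on the tool from outside, world axes, zero at the start; "ft_torque": the same for the moment, N m; "width": finger opening in mm.
Only numpy, scipy, OpenCV 4.12 (cv2) and the standard library are available. Lean on these libraries where they do the work, as an engineer would, in place of code of your own. Each camera call takes 0.05 s, during which the arm holds its last target.

## Task

A circuit board lies ready in the open programming fixture. Push the fixture's lid down until its latch catches, then switch the programmer on by pressing the raised end of its rocker switch, then press its large round start button all the way in and let it go. Keep that order, because the programmer must not be powered over an open lid or started without power; do not press its two small square keys, and leave the board, the programmer and the things lying about where they are.

Things in the scene. Friction and masses are not known exactly. Their poses are not given: they have to be found in the camera images.
- fixture: Programming fixture: a dark box 220 mm deep (x) by 190 mm wide (y), grey top plate 70 mm high, that cannot be moved. A clamshell lid is hinged along its far edge. Origin: centre of its underside; +x from the front (latch side) to the hinge side, y along the hinge, z up.
- lid_hinge (a point): Middle of the lid's hinge line: 95 mm along +x of the fixture's frame and 90 mm above its underside. The hinge line runs along the fixture's y.
- lid (a joint): Lid angle, rad. 0 = level, latched; about 0.75 = open (start), front edge about 220 mm above the table; -0.02 = on its lower stop. A spring opens it again unless the latch holds. Pushing near the front edge takes 2 to 3 N, in the last 0.1 rad about 8 N to drive the latch nose aside. It catches at 0 or just below: push on to the lower stop. 15 N is harmless.
- lid_press (a point): Where to push the lid: middle of a small dark rubber strip on its upper face, 172 mm from the hinge line. The lid is a flat frame 164 mm wide with a clear window; its upper face lies 5 mm above the hinge line when level, its front edge 189 mm from it. Moves with the lid; 95 mm above the table when level. Any place on the front bar (155 to 189 mm from the hinge) will do.
- latch (a joint): Spring bolt at the middle of the fixture's front, m: 0 = nose forward (home), 0.010 = pushed back. The lid's striker bar pushes it back on the way down, then it springs home over the bar. Its steel housing stands 110 to 132 mm in front of the fixture's centre, clear of the lid's front edge, up to 102 mm above the table, its pull knob out to 144 mm; it needs no touch.
- board: Green circuit board 82 x 60 x 5 mm lying loose in the nest on the fixture's top plate, under the lid. Origin: centre of its underside. Leave it where it lies.
- programmer: Desktop programmer: a loose box on rubber feet, 160 mm deep (x), 200 mm wide (y), 50 mm high, about 1.1 kg. Origin: centre of its underside; x from its front edge to its rear, z up. Controls on its flat top: rocker centred at (-30, +65) mm, start button (-30, -60) mm, two small square keys (-30, -5) and (-30, +18) mm, display behind; a loose probe block near (+50, -70) mm.
- rocker_end (a point): Outer upper edge of the rocker's raised (rear) half, mid-width; moves with it. The rocker is a black V-shaped power switch, 30 mm long (the programmer's x), 22 mm wide, in a bezel 2 mm high. The raised end stands 11 mm above the box's top when off, 5 mm when on. Press straight down here or up to 4 mm nearer its middle.
- rocker_axis (a point): The rocker's pivot, at the middle of its length and 2 mm above the box's top. The raised half lies on its +x side (the programmer's x).
- rocker (a joint): Rocker angle in rad: 0 = off, 0.4 = on. It snaps over past the middle (0.2) and stays. Takes about 4 N at the raised end, which goes down 6 mm.
- start_top (a point): Centre of the top of the large round start button, 25 mm across, in a flat aluminium ring 33 mm across. Its top stands 10 mm above the box's top (60 mm above the table) at rest. Moves with the button.
- start (a joint): Start button travel in m: 0 = out, 0.005 = fully in. Springs back when let go. Takes 1.5 N to begin and 5 N to go fully in; 0.004 counts as pressed in.
- key_a (a joint): Small square menu key, 10 mm, 4 mm proud of the programmer's top, next to the start button; travel in m, 0 = out, 0.002 = in. Must not be pressed.
- key_b (a joint): Second small square menu key, 10 mm, 4 mm proud, nearer the rocker; travel in m, 0 = out, 0.002 = in. Must not be pressed.
- probe_block: Loose black probe block 30 x 18 x 20 mm with brass pins (26 mm over them), on top of the programmer at its rear corner. Origin: centre of its underside. Leave it there.
- dongle: Small pale USB adapter, 60 x 18 x 9 mm, lying on the table between the fixture and the programmer. Origin: near its middle, underside. Leave alone.
- spare_board: Loose green circuit board 100 x 50 x 5 mm lying flat on the table to the left, nearer the robot. Origin: centre of its underside. Leave alone.
- screwdriver: Screwdriver 170 mm long lying on the table beyond the equipment. Origin: near its middle. Leave alone.
- tape_roll: Roll of tape, 84 mm across, 18 mm high, lying flat on the table to the left, farther out. Origin: centre of its underside. Leave alone.
- mouse: Dark computer mouse, about 100 x 60 x 30 mm, on the table to the right, nearer the robot. Origin: underside, near its middle. Leave alone.
- brush: Cleaning brush 160 mm long lying on the table to the right, farther out. Origin: near its middle. Leave alone.
Mind the look-alikes: they are no part of the job. Leave any purple or yellow look-alike of the board alone.

How it is judged (in metres and radians):
On the way, in this order (a step that is already met when the one before it is completed fails the run):
1. the lid is down and the latch has caught it (value of joint lid below 0.02 rad and value of joint latch below 0.002 m), for 0.2 s.
2. the programmer's rocker is switched on (value of joint rocker above 0.33 rad), for 0.1 s.
3. the start button is pressed in (value of joint start above 0.004 m), for 0.05 s.
At the end, for the whole second after the job is handed in: the lid is latched (within 0.02 rad of level, latch bolt within 2 mm of home), the rocker is on (over 0.33 rad), the start button is out again (under 1 mm), the programmer stands within 15 mm of where it was, the board lies in its nest and the bystanders within 20 mm of where they were (all of step 1 and value of joint rocker above 0.33 rad and value of joint start below 0.001 m and distance of programmer from where it was at the start of the episode below 0.015 m and distance between board and fixture below 0.08 m and distance of each of dongle, spare_board, screwdriver, tape_roll, mouse, brush, probe_block from where it was at the start of the episode below 0.02 m); the robot touches nothing.
It fails at once if the programmer is switched on while the lid is open (value of joint rocker above 0.2 rad and value of joint lid above 0.03 rad).
It fails at once if the start button is pressed while the programmer is off (value of joint start above 0.003 m and value of joint rocker below 0.2 rad).
It fails at once if a small menu key is pressed (value of joint any of key_a, key_b above 0.001 m).
It fails at once if the board is lifted or shifted by 10 mm in its nest, or the programmer shoved or lifted by 15 mm (distance of board from where it was at the start of the episode above 0.01 m or distance of programmer from where it was at the start of the episode above 0.015 m).
It fails at once if a bystander is lifted, carried or knocked away (distance of any of dongle, spare_board, screwdriver, tape_roll, mouse, brush, probe_block from where it was at the start of the episode above 0.02 m).
It also fails if it takes over 56 s, if anything falls off the work surface, if the arm or the gripper's body presses on something with over 40 N, if the wrist force passes 120 N, or if a joint passes its speed limit or range.

## Working session

There is one attempt and no reset: what is moved stays moved. The work goes in short steps, Python scripts to look and compute and a tool call to move; the robot and the scene stay as the last step left them, time stands still between calls to the robot, and variables do not carry over. Pictures are saved under pics/ and viewed, and the job is handed in when it is done.

Besides the shell and the picture viewer there is one more tool, called after "Request:" by a JSON object that holds its "fn" and its "kwargs", one argument or row to a line. step_arm: Moves the arm, as the interface text tells. Its arguments: {"type":"object","properties":{"fingers":{"type":"array"},"translation":{"type":"array"},"twist":{"type":"array"},"newtons":{"type":"number"}},"required":["fingers","translation","twist"]}

```bash
ls; mkdir -p pics
cat > h.py <<'E'
import numpy as np, cv2
from plant import status, optics, order, finder, ctrl
def cam(n):
    c=optics.calibration(n);K=np.array([[c['fx'],0,c['cx']],[0,c['fy'],c['cy']],[0,0,1.]])
    R=cv2.Rodrigues(np.array(c['rvec'],float))[0];t=np.array(c['tvec'],float).ravel();return K,R,t
def ray(n,px):
    K,R,t=cam(n);d=R.T@np.linalg.inv(K)@np.array([px[1],px[0],1.]);return -R.T@t,d
def at_z(n,px,z):
    o,d=ray(n,px);return o+d*(z-o[2])/d[2]
def tri(pa,pb):
    (o1,d1),(o2,d2)=ray('top',pa),ray('side',pb)
    d1/=np.linalg.norm(d1);d2/=np.linalg.norm(d2)
    s=np.linalg.lstsq(np.c_[d1,-d2],o2-o1,rcond=None)[0]
    a,b=o1+s[0]*d1,o2+s[1]*d2;return (a+b)/2,np.linalg.norm(a-b)
def proj(n,p):
    K,R,t=cam(n);q=K@(R@np.asarray(p,float)+t);return q[1]/q[2],q[0]/q[2]
def snap(n,f,scale=1.25,crop=None):
    im=optics.read_camera(n)[:,:,::-1]
    if crop: r0,r1,c0,c1=crop; im=im[r0:r1,c0:c1]
    cv2.imwrite('pics/'+f,cv2.resize(im,None,fx=scale,fy=scale,interpolation=cv2.INTER_CUBIC))
E
python3 - <<'E'
from h import *
snap('top','t0.png');snap('side','s0.png')
for n in ['top','side']:
    K,R,t=cam(n);print(n,-R.T@t,R[2])
    for l in ['lid_press','lid_hinge','rocker_end','rocker_axis','start_top','programmer','fixture','key_a','dongle','probe_block','board']:
        r=finder.mark_of(n,l);print(l,[(np.round(x['pixel'],1).tolist(),round(x['score'],2)) for x in r[:3]])
print(status.observe())
E
```

```text
pics
top [ 320.60580624  -21.06525766 1319.11882453] [ 0.15675783  0.01508953 -0.98752179]
lid_press [([185.8, 397.1], 0.85), ([121.4, 328.4], 0.55)]
lid_hinge [([150.4, 395.7], 0.62)]
rocker_end [([191.6, 217.9], 0.65)]
rocker_axis [([193.5, 216.0], 0.72)]
start_top [([210.2, 269.9], 0.66)]
programmer [([192.7, 252.6], 0.93)]
fixture [([192.9, 386.1], 0.76)]Traceback (most recent call last):
  File "<stdin>", line 6, in <module>
ValueError: it knows: board, brush, dongle, fixture, lid_hinge, lid_press, mouse, probe_block, programmer, rocker_axis, rocker_end, screwdriver, spare_board, start_top, tape_roll
```

Run:
```python
from h import *
D={}
for n in ['top','side']:
    snap(n,n+'1.png')
    for l in ['lid_press','lid_hinge','rocker_end','rocker_axis','start_top','programmer','fixture','dongle','probe_block','board']:
        r=finder.mark_of(n,l);print(n,l,[(np.round(x['pixel'],1).tolist(),round(x['score'],2)) for x in r[:3]])
        if r: D[n,l]=r[0]['pixel']
for l in ['lid_press','lid_hinge','rocker_end','rocker_axis','start_top','programmer','fixture','dongle','probe_block','board']:
    if ('top',l) in D and ('side',l) in D: print(l,tri(D['top',l],D['side',l]))
for l,z in dict(rocker_axis=52,rocker_end=61,start_top=60,programmer=0,fixture=0,lid_hinge=90).items():
  for n in ['top','side']:
    if (n,l) in D: print(l,n,at_z(n,D[n,l],z))
print(status.observe())
```

```text
top lid_press [([186.9, 397.3], 0.96)]
top lid_hinge [([149.0, 397.1], 0.98)]
top rocker_end [([190.9, 219.1], 0.45)]
top rocker_axis [([194.4, 216.5], 0.72)]
top start_top [([208.7, 266.0], 0.55)]
top programmer [([196.4, 247.0], 0.91)]
top fixture []
top dongle [([171.1, 320.8], 0.68)]
top probe_block [([190.6, 214.7], 0.69), ([196.1, 218.6], 0.59), ([176.8, 278.6], 0.55)]
top board [([110.4, 408.7], 0.83), ([276.2, 406.2], 0.82), ([271.4, 339.2], 0.79)]
side lid_press [([173.9, 350.9], 0.65)]
side lid_hinge [([208.5, 394.6], 0.96), ([168.6, 281.7], 0.73)]
side rocker_end [([167.4, 279.5], 0.43)]
side rocker_axis [([172.6, 275.7], 0.81), ([246.8, 361.0], 0.47)]
side start_top [([183.1, 282.9], 0.57)]
side programmer [([190.1, 291.0], 0.64)]
side fixture [([248.0, 359.7], 0.83)]
side dongle []
side probe_block [([185.3, 310.6], 0.52)]
side board [([250.1, 261.4], 0.87), ([342.8, 304.5], 0.8), ([224.7, 358.6], 0.79)]
lid_press (array([ 531.23401025, -173.05572162,  208.43168041]), np.float64(6.17159761476501))
lid_hinge (array([ 649.23636374, -189.05971315,   90.33323618]), np.float6
[... 1170 characters left out ...]
[ 647.05329844 -188.32116613   90.        ]
{'clock': 1.55, 'joint_positions': array([ 6.81006301e+01,  1.58406120e+01, -1.51100532e+00,  7.26523451e+01,
        5.05754442e-04,  8.40766984e+01]), 'qd': array([ 0.07040328, -0.10205319, -0.04003655, -0.01642771,  0.01897104,
        0.03845652]), 'tau': array([ 1.86600613e-03, -4.45479655e+01,  2.95556778e+01,  1.04473984e-03,
        4.57490762e-05,  1.52300896e-05]), 'eef_pos': array([172.02194673, 600.86945456, 303.88246687]), 'orientation': array([-103.19717592,   89.99600549, -119.17324415]), 'ft_force': array([-0.2763117 , -0.67079508, -0.31600521]), 'ft_torque': array([-0.0059529 ,  0.02081157,  0.01910421]), 'width': 85.8293952750068}
```

View pics/t0.png

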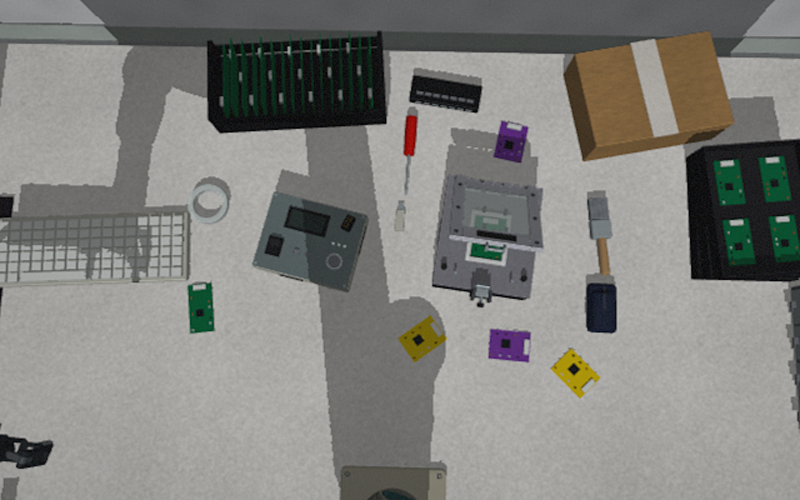

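View pics/s0.png

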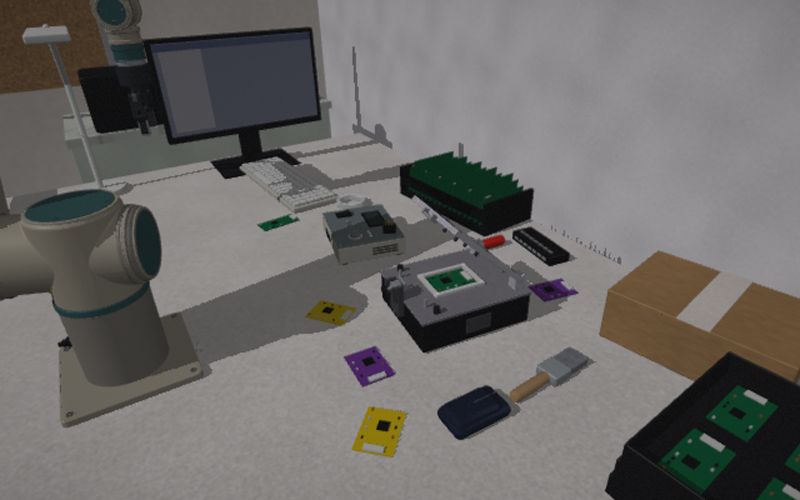

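The top view shows the fixture at about (row 188, col 392), with its lid open. The programmer is at about (192, 248), its rocker at (195, 218) and its start button at (209, 267). The purple and yellow boards are look-alikes and not part of the job. I'll enlarge this before moving.

Run:
```python
import cv2
im=cv2.imread('pics/top1.png')
im=cv2.resize(im,(640,400),interpolation=cv2.INTER_AREA)
from h import *
im=optics.read_camera('top')[:,:,::-1]
c=im[150:240,195:300]; cv2.imwrite('pics/tprog.png',cv2.resize(c,None,fx=6,fy=6,interpolation=cv2.INTER_CUBIC))
c=im[135:250,340:445]; cv2.imwrite('pics/tfix.png',cv2.resize(c,None,fx=5,fy=5,interpolation=cv2.INTER_CUBIC))
```

```text
(no output)
```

View pics/tprog.png

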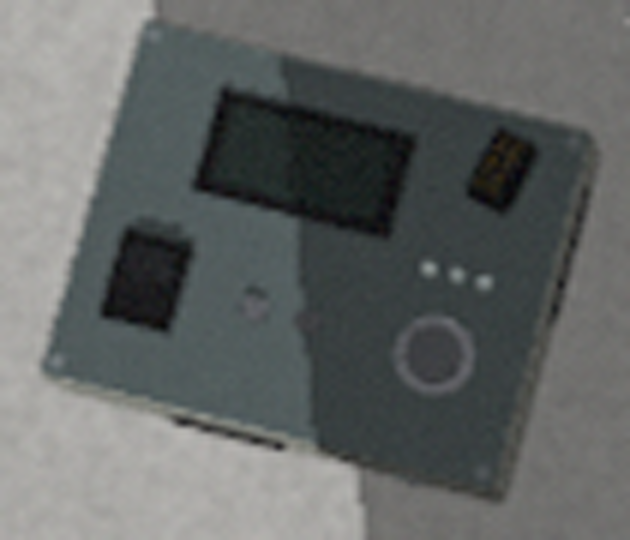

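View pics/tfix.png

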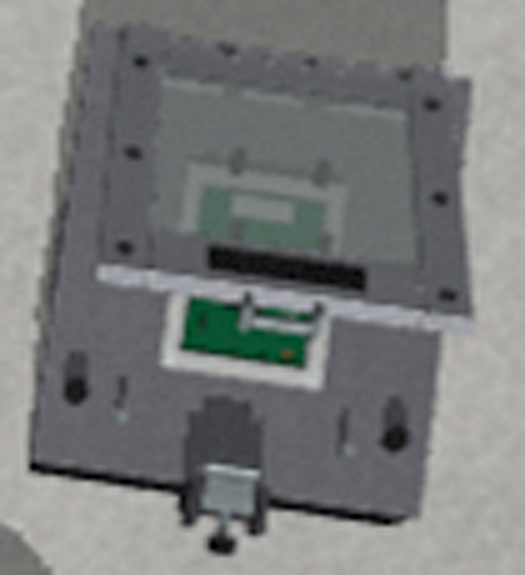

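Run:
```python
from h import *
from scipy.optimize import least_squares
P=lambda x,y,s,r,c:(r+(y+.5)/s-.5,c+(x+.5)/s-.5)
pp=lambda x,y:P(x,y,6,150,195); pf=lambda x,y:P(x,y,5,135,340)
def fit(local,px,x0):
    def W(p,q): c,s=np.cos(p[2]),np.sin(p[2]); return [p[0]+c*q[0]-s*q[1],p[1]+s*q[0]+c*q[1],q[2]]
    f=lambda p:np.ravel([np.subtract(proj('top',W(p,q)),u) for q,u in zip(local,px)])
    r=least_squares(f,x0); print(r.x[:2],np.degrees(r.x[2]),'res',np.round(r.fun.reshape(-1,2),1).tolist()); return r.x,W
p,W=fit([(80,100,50),(80,-100,50),(-80,-100,50),(-80,100,50),(-30,-60,60),(-30,-5,54),(-30,18,54)],
 [pp(148,20),pp(594,138),pp(500,492),pp(46,372),pp(434,354),pp(305,320),pp(256,302)],[550,190,0])
print('rocker_end',W(p,(-16,65,61)),'axis',W(p,(-30,65,52)),'start',W(p,(-30,-60,60)))
print('rocker px',proj('top',W(p,(-16,65,61))),proj('top',W(p,(-30,65,52))), pp(147,278),'side',proj('side',W(p,(-30,-60,60))),proj('side',W(p,(-16,65,61))))
a=.75;h=lambda d,y:(95-d*np.cos(a)-5*np.sin(a),y,90+d*np.sin(a)+5*np.cos(a))
f,W2=fit([(-110,95,70),(-110,-95,70),(-121,0,102),h(172,0),h(189,82),h(189,-82)],[pf(32,462),pf(412,515),pf(228,488),pf(287,267),pf(98,268),pf(468,318)],[555,-175,0])
print('press open',W2(f,h(172,0)),'level',W2(f,(95-172,0,95)), 'latch', W2(f,(-121,0,102)),'hinge',W2(f,(95,0,90)))
print('side press',proj('side',W2(f,h(172,0))))
```

```text
[543.96515136 177.38935409] -13.408048367370496 res [[-1.2, -0.4], [-1.3, 1.2], [0.9, -0.2], [0.4, -1.7], [-0.1, 0.3], [0.3, 0.8], [1.0, 0.1]]
rocker_end [np.float64(543.4737539075904), np.float64(244.3278223160378), 61] axis [np.float64(529.8553474994677), np.float64(247.57420598147235), 52] start [np.float64(500.86977905808783), np.float64(125.9812916232332), 60]
rocker px (np.float64(190.3263936863959), np.float64(220.3738521146517)) (np.float64(196.29808893415307), np.float64(219.50014136686298)) (195.91666666666666, 219.08333333333334) side (np.float64(186.08396706889485), np.float64(283.30186963918527)) (np.float64(168.13852512047163), np.float64(278.5635162965674))
[ 562.15916034 -175.5561812 ] -6.785377785818959 res [[-2.4, -0.4], [-1.9, 1.3], [1.1, 0.2], [1.3, -1.0], [0.5, -0.8], [1.0, 0.8]]
press open [np.float64(528.1404394003479), np.float64(-171.5084992698065), np.float64(210.90031106838256)] level [np.float64(485.6984919725992), np.float64(-166.45858854771006), 95] latch [np.float64(442.00668147410727), np.float64(-161.25996417544846), 102] hinge [np.float64(656.4937511939767), np.float64(-186.78048382109634), 90]
side press (np.float64(172.61537123425464), np.float64(350.7122523271315))
```

```bash
cat >> h.py <<'E'
from scipy.spatial.transform import Rotation as Ro
def Rt(s): return Ro.from_euler('xyz',s['orientation'],degrees=True).as_matrix()
def delta(tip,s=None):
    "cm shift in tool axes to bring shut fingertips to world tip (mm)"
    s=s or status.observe(); R=Rt(s); return np.round(R.T@(np.array(tip)-(s['eef_pos']+73*R[:,0]))/10,2)
E
python3 - <<'E'
from h import *
s=status.observe();print(Rt(s).round(3))
print(delta([528,-171,275]),delta([528,-171,225]))
E
```

```text
[[ 0.     0.275  0.961]
 [ 0.     0.961 -0.275]
 [-1.     0.     0.   ]]
[ -4.41 -64.41  55.47] [  0.59 -64.41  55.47]
```

Request:
{"fn": "step_arm", "kwargs": {
  "fingers": [-1,-1,-1,-1,-1,-1,-1,-1,-1,-1],
  "translation": [
    [-4.5,0,0],
    [-5,-4,3.5],
    [-5,-8,7],
    [-5,-12,10.5],
    [-5,-16,14],
    [-5,-20,17.5],
    [-5,-24,21],
    [-5,-28,24.5],
    [-5,-32,28],
    [-5,-32,28]
  ],
  "twist": [0,0,0,0,0,0,0,0,0,0],
  "newtons": 40
}}

```text
clock: 2.85
eef_pos: [354.3, 213.6, 354.2]
orientation: [3.6, 89.9, -12.8]
ft_force: [-0.1, -0.2, 0.0]
width: 0.3
```

Run:
```python
from h import *
s=status.observe();print(Rt(s).round(3),s['clock'],s['eef_pos'],s['width'],s['ft_force'],delta([528,-171,275]))
```

```text
[[ 0.001  0.281  0.96 ]
 [-0.     0.96  -0.281]
 [-1.     0.     0.001]] 2.85 [354.32348936 213.58481748 354.16869443] 0.2520291488290766 [-0.1294641  -0.19593307  0.01901332] [  0.64 -32.02  27.48]
```

Request:
{"fn": "step_arm", "kwargs": {
  "fingers": [-1,-1,-1,-1,-1,-1,-1,-1,-1,-1],
  "translation": [
    [0,-4,3.4],
    [0,-8,6.8],
    [0,-12,10.3],
    [0,-16,13.7],
    [0,-20,17.1],
    [0,-24,20.6],
    [0,-28,24],
    [0.5,-32,27.5],
    [2.5,-32,27.5],
    [3,-32,27.5]
  ],
  "twist": [0,0,0,0,0,0,0,0,0,0]
}}

```text
clock: 4.1
eef_pos: [529.2, -166.4, 322.2]
orientation: [163.5, 89.8, 147.6]
ft_force: [-0.5, 0.5, -0.4]
width: 0.2
```

Run:
```python
from h import *
s=status.observe();print(s['clock'],s['eef_pos'],s['ft_force'],delta([528,-171,212]))
snap('side','s2.png',5,(130,230,290,410)); snap('top','t2.png',5,(135,250,340,445))
print('tip proj side',proj('side',s['eef_pos']+[0,0,-73]),'top',proj('top',s['eef_pos']+[0,0,-73]))
a=.75
for d in [.75,.6,.45,.3,.15,.05,0,-.02,-.04]:
    c,sn=np.cos(d),np.sin(d); x=95-172*c-5*sn; z=90+172*sn+5*c
    t=np.radians(-6.785); w=[562.2+np.cos(t)*x,-175.6+np.sin(t)*x,z]; print(d,np.round(w),delta(w,s))
```

```text
4.1 [ 529.22042919 -166.40466713  322.23690841] [-0.51532764  0.51751615 -0.41155445] [ 3.72 -0.49  0.04]
tip proj side (np.float64(155.4485430538741), np.float64(349.9174228633391)) top (np.float64(185.4496555940088), np.float64(396.0915396025552))
0.75 [ 528. -172.  211.] [ 3.83 -0.53  0.08]
0.6 [ 513. -170.  191.] [ 5.8  -0.78 -1.45]
0.45 [ 501. -168.  169.] [ 8.   -0.98 -2.65]
0.3 [ 492. -167.  146.] [10.37 -1.12 -3.51]
0.15 [ 487. -167.  121.] [12.87 -1.2  -4.  ]
0.05 [ 486. -166.  104.] [14.58 -1.23 -4.11]
0 [ 486. -167.   95.] [15.44 -1.23 -4.1 ]
-0.02 [ 486. -167.   92.] [15.78 -1.22 -4.09]
-0.04 [ 486. -167.   88.] [16.12 -1.22 -4.07]
```

View pics/s2.png

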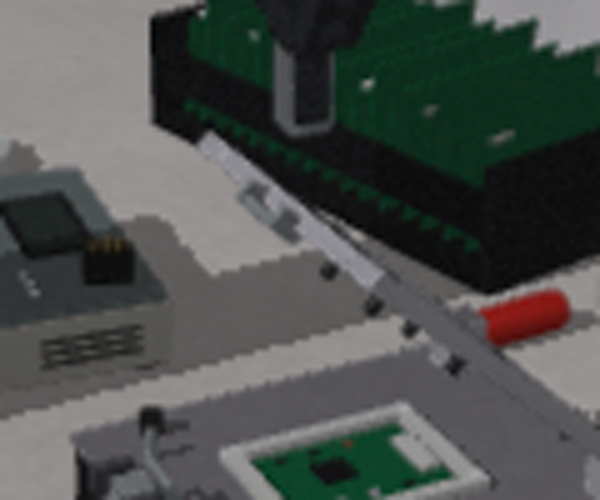

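View pics/t2.png

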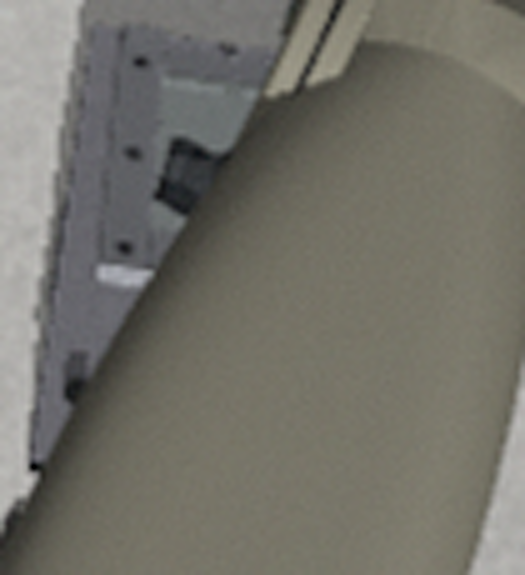

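Request:
{"fn": "step_arm", "kwargs": {
  "fingers": [-1,-1,-1,-1,-1,-1,-1,-1,-1,-1],
  "translation": [
    [2,-0.5,0.8],
    [4,-0.6,0.6],
    [5,-0.7,-0.2],
    [6,-0.8,-1],
    [7,-0.9,-1.5],
    [8,-1,-2.1],
    [9.2,-1,-2.6],
    [10.4,-1.1,-3],
    [10.4,-1.1,-3],
    [10.4,-1.1,-3]
  ],
  "twist": [0,0,0,0,0,0,0,0,0,0]
}}

```text
clock: 5.45
eef_pos: [497.5, -169.5, 219.8]
orientation: [156.7, 90.0, 140.8]
ft_force: [-0.7, 0.4, 2.4]
width: -0.1
```

Run:
```python
from h import *
s=status.observe();print(s['clock'],s['eef_pos'],s['ft_force'],delta([486,-167,95]))
snap('side','s3.png',5,(130,250,290,410))
```

```text
5.45 [ 497.54168096 -169.48020391  219.8060596 ] [-0.66897051  0.42132994  2.37982265] [ 5.18 -0.08 -1.17]
```

View pics/s3.png

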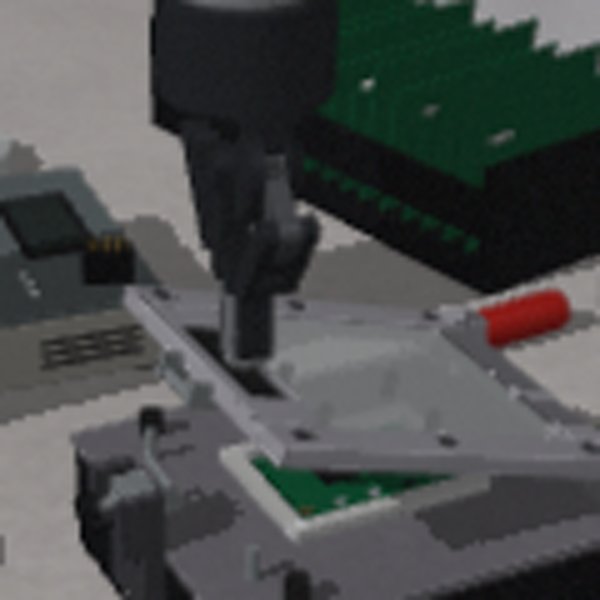

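The fingertips rest on the dark strip on the front bar, at about crop (245, 360), and the force is 2.4 N. I'll keep pushing.

Request:
{"fn": "step_arm", "kwargs": {
  "fingers": [-1,-1,-1,-1,-1,-1,-1,-1],
  "translation": [
    [1.2,0,-0.5],
    [2.4,0,-0.8],
    [3.4,0,-0.9],
    [4.2,0,-1],
    [4.8,0,-1],
    [5.2,0,-1],
    [5.4,0,-1],
    [5.4,0,-1]
  ],
  "twist": [0,0,0,0,0,0,0,0]
}}

```text
clock: 6.5
eef_pos: [487.5, -166.6, 165.5]
orientation: [-172.9, 89.9, 171.1]
ft_force: [-0.7, -2.6, 2.5]
width: -0.0
```

Run:
```python
from h import *
s=status.observe();print(s['clock'],s['eef_pos'],s['ft_force'],delta([486,-167,92]))
snap('side','s4.png',5,(150,270,290,410))
```

```text
6.5 [ 487.50587636 -166.63024403  165.48620802] [-0.74781398 -2.6142605   2.51042729] [ 0.05 -0.08 -0.13]
```

View pics/s4.png

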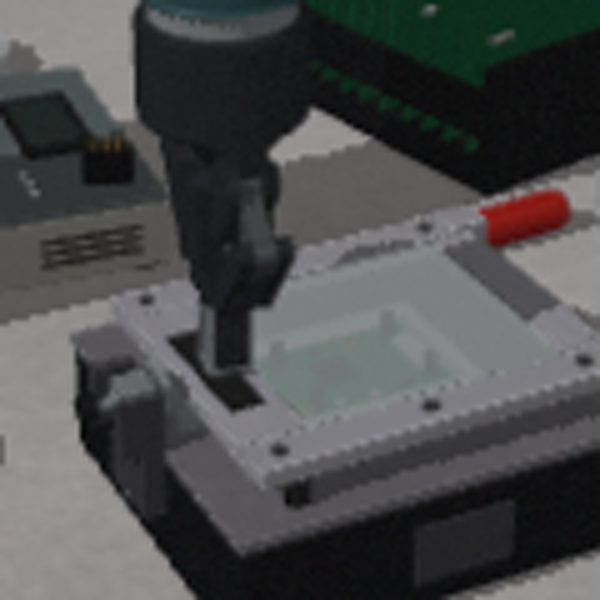

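Request:
{"fn": "step_arm", "kwargs": {
  "fingers": [-1,-1,-1,-1],
  "translation": [
    [0.3,0,0],
    [0.5,0,0],
    [0.7,0,0],
    [0.7,0,0]
  ],
  "twist": [0,0,0,0]
}}

```text
clock: 7.05
eef_pos: [487.6, -166.7, 162.4]
orientation: [-135.6, 89.9, -151.6]
ft_force: [-10.7, 1.8, 27.3]
width: -0.2
```

Request:
{"fn": "step_arm", "kwargs": {
  "fingers": [-1,-1,-1,-1,-1,-1],
  "translation": [
    [-0.5,0,0],
    [-2,0,0],
    [-5,0,0],
    [-10,0,0],
    [-15,0,0],
    [-15,0,0]
  ],
  "twist": [0,0,0,0,0,0]
}}

```text
clock: 7.8
eef_pos: [490.3, -167.4, 313.7]
orientation: [-2.7, 89.5, -18.7]
ft_force: [-0.3, -0.1, -0.4]
width: 0.0
```

Run:
```python
from h import *
s=status.observe();print(s['clock'],s['eef_pos'],s['ft_force'],Rt(s).round(3))
snap('side','s5.png',5,(150,270,290,410))
print(delta([543.5,244.3,200],s))
```

```text
7.8 [ 490.27128534 -167.37865045  313.74061258] [-0.27696892 -0.10797402 -0.35771896] [[ 0.008  0.275  0.961]
 [-0.003  0.961 -0.275]
 [-1.    -0.     0.009]]
[ 4.   41.05 -6.3 ]
```

View pics/s5.png

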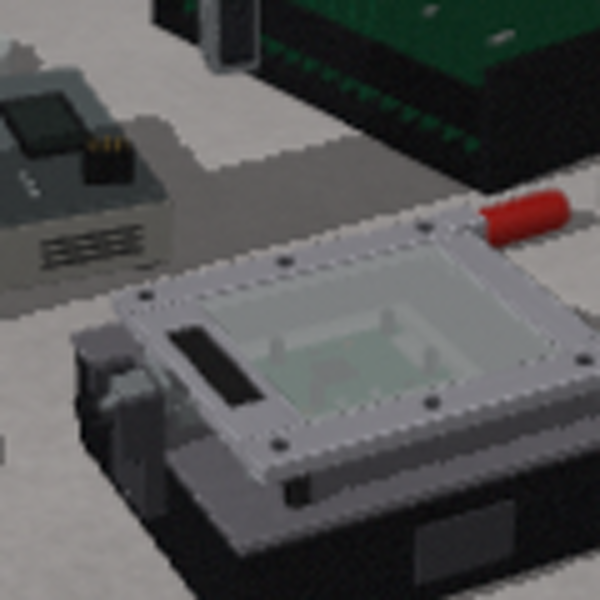

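The lid stays level after release, so it's latched. Next is the rocker. The probe block at the right rear corner of the programmer also came up under probe/rocker labels. The V-shaped black switch at top px (195, 218) is the one at programmer (-30, +65), and its raised rear edge is at about (191, 219).

Request:
{"fn": "step_arm", "kwargs": {
  "fingers": [-1,-1,-1,-1,-1,-1,-1,-1,-1,-1],
  "translation": [
    [0,5,-0.8],
    [0,10,-1.5],
    [0,15,-2.3],
    [0,20,-3],
    [0,25,-3.8],
    [0,30,-4.6],
    [0,35,-5.4],
    [1,41,-6.3],
    [4,41,-6.3],
    [4,41,-6.3]
  ],
  "twist": [0,0,0,0,0,0,0,0,0,0]
}}

```text
clock: 9.1
eef_pos: [537.1, 244.7, 264.1]
orientation: [-148.0, 89.4, -163.9]
ft_force: [-0.9, -0.8, 0.8]
width: 0.2
```

Run:
```python
from h import *
s=status.observe();print(s['clock'],s['eef_pos'],s['ft_force'])
print(delta([543.5,244.3,90],s))
snap('side','s6.png',6,(130,220,240,340))
snap('side','s6b.png',5,(150,270,290,410))
```

```text
9.1 [537.06260349 244.73195047 264.11440161] [-0.85620475 -0.84618249  0.78534552]
[10.1   0.23  0.78]
```

View pics/s6.png

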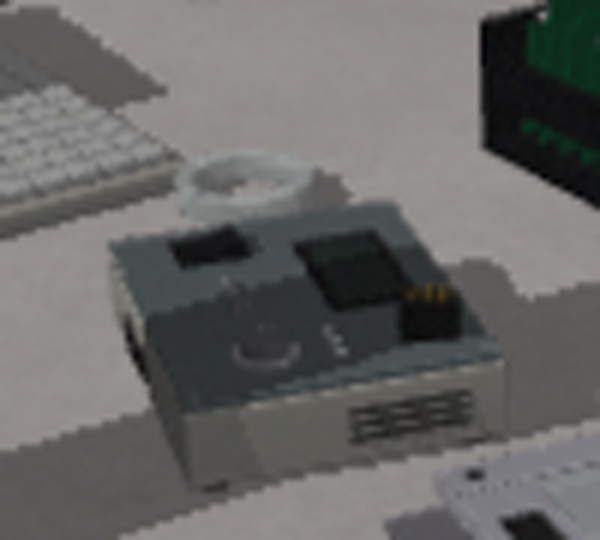

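Request:
{"fn": "step_arm", "kwargs": {
  "fingers": [-1,-1,-1,-1,-1],
  "translation": [
    [4,0.2,0.7],
    [8,0.2,0.7],
    [10,0.2,0.7],
    [10,0.2,0.7],
    [10,0.2,0.7]
  ],
  "twist": [0,0,0,0,0]
}}

```text
clock: 9.82
eef_pos: [548.7, 244.6, 170.7]
orientation: [36.2, 89.8, 20.1]
ft_force: [0.2, -0.0, 0.2]
width: -0.2
```

Run:
```python
from h import *
s=status.observe();print(s['clock'],s['eef_pos'],s['ft_force'])
print(delta([543.5,244.3,61],s),Rt(s).round(3), proj('side',s['eef_pos']-[0,0,73]))
snap('side','s7.png',6,(130,220,240,340))
```

```text
9.825 [548.68417582 244.59693155 170.70270482] [ 0.17359865 -0.00862611  0.16473602]
[ 3.67 -0.19 -0.51] [[ 0.003  0.276  0.961]
 [ 0.001  0.961 -0.276]
 [-1.     0.002  0.002]] (np.float64(156.92042848121235), np.float64(279.12890566632257))
```

View pics/s7.png

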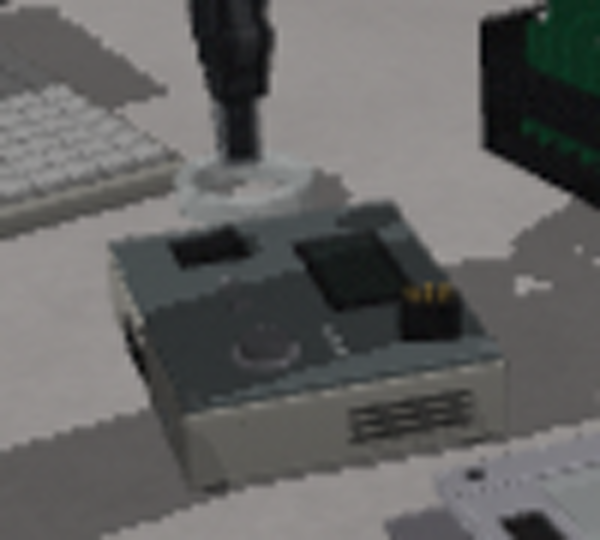

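Request:
{"fn": "step_arm", "kwargs": {
  "fingers": [-1,-1,-1,-1,-1,-1],
  "translation": [
    [1,-0.1,-0.5],
    [2.5,-0.1,-0.5],
    [3.2,-0.1,-0.5],
    [3.6,-0.1,-0.5],
    [3.9,-0.1,-0.5],
    [3.9,-0.1,-0.5]
  ],
  "twist": [0,0,0,0,0,0]
}}

```text
clock: 10.62
eef_pos: [542.4, 245.3, 129.7]
orientation: [146.3, 90.0, 130.3]
ft_force: [0.2, 0.2, -0.1]
width: -0.1
```

Run:
```python
from h import *
s=status.observe();print(s['clock'],s['eef_pos'],s['ft_force'],delta([543.5,244.3,55],s))
snap('side','s8.png',6,(130,220,240,340))
```

```text
10.625 [542.42496021 245.29992164 129.70504376] [ 0.21023427  0.22293705 -0.09461988] [ 0.17 -0.07  0.13]
```

View pics/s8.png

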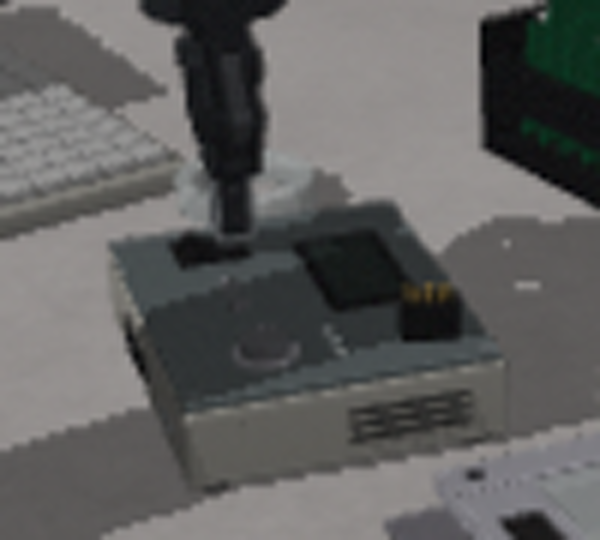

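Request:
{"fn": "step_arm", "kwargs": {
  "fingers": [-1,-1,-1],
  "translation": [
    [0.2,0,0],
    [0.4,0,0],
    [0.4,0,0]
  ],
  "twist": [0,0,0]
}}

```text
clock: 11.05
eef_pos: [542.7, 245.3, 127.2]
orientation: [42.3, 90.0, 26.3]
ft_force: [-1.3, -0.8, 7.1]
width: -0.2
```

Request:
{"fn": "step_arm", "kwargs": {
  "fingers": [-1,-1,-1,-1],
  "translation": [
    [-2,0,0],
    [-5,0,0],
    [-8,0,0],
    [-8,0,0]
  ],
  "twist": [0,0,0,0]
}}

```text
clock: 11.55
eef_pos: [544.4, 245.9, 208.9]
orientation: [34.7, 89.6, 18.7]
ft_force: [0.6, 0.1, 0.7]
width: -0.4
```

Run:
```python
from h import *
snap('side','s9.png',6,(130,220,240,340))
s=status.observe();print(s['clock'],s['eef_pos'],s['ft_force'],delta([501,126.5,90],s))
for k in range(3): print([np.round(r['pixel'],1) for r in finder.mark_of('side','rocker_end')[:2]],[np.round(r['pixel'],1) for r in finder.mark_of('side','start_top')[:2]])
```

```text
11.6 [543.24613698 245.48897716 207.030052  ] [-0.72354706 -0.67542667 -0.08114234] [  4.38 -12.62  -0.81]
[array([166.6, 279. ])] [array([169.6, 275. ]), array([183.2, 286. ])]
[array([166.6, 279. ])] [array([169.6, 275. ]), array([183.2, 286. ])]
[array([166.6, 279. ])] [array([169.6, 275. ]), array([183.2, 286. ])]
```

View pics/s9.png

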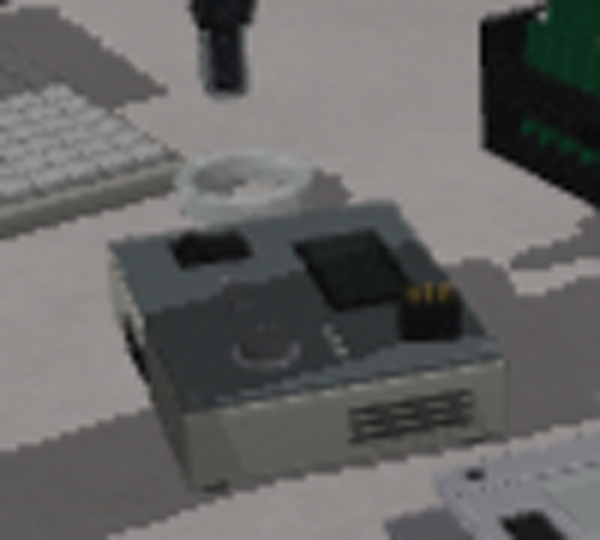

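The rocker has flipped. Its rear end at crop (240, 235) is down and its front end at (178, 235) is now up. Next is the start button at crop (266, 342).

Request:
{"fn": "step_arm", "kwargs": {
  "fingers": [-1,-1,-1,-1,-1,-1,-1],
  "translation": [
    [0,-4,-0.3],
    [0,-8,-0.5],
    [0,-12.6,-0.8],
    [1,-12.6,-0.8],
    [4,-12.6,-0.8],
    [4,-12.6,-0.8],
    [4,-12.6,-0.8]
  ],
  "twist": [0,0,0,0,0,0,0]
}}

```text
clock: 12.78
eef_pos: [500.3, 126.7, 166.0]
orientation: [167.7, 90.0, 151.8]
ft_force: [-0.0, -0.8, -0.4]
width: 0.1
```

Run:
```python
from h import *
s=status.observe();print(s['clock'],s['eef_pos'],s['ft_force'],delta([501,126.5,60],s))
snap('side','s10.png',6,(130,220,240,340))
```

```text
12.775 [500.31364617 126.73140519 166.0238581 ] [-0.01229128 -0.76756138 -0.43190174] [ 3.3  -0.    0.08]
```

View pics/s10.png

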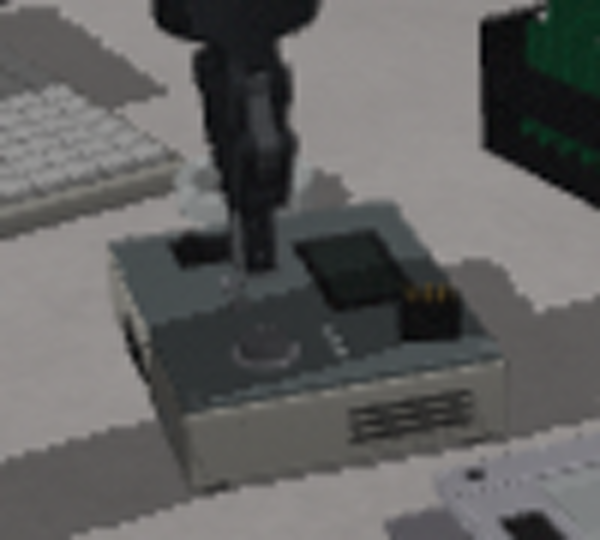

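Request:
{"fn": "step_arm", "kwargs": {
  "fingers": [-1,-1,-1,-1,-1,-1],
  "translation": [
    [1.5,0,0.1],
    [2.8,0,0.1],
    [3.4,0,0.1],
    [3.8,0,0.1],
    [4,0,0.1],
    [4,0,0.1]
  ],
  "twist": [0,0,0,0,0,0]
}}

```text
clock: 13.58
eef_pos: [500.2, 125.9, 127.4]
orientation: [-156.2, 89.9, -172.2]
ft_force: [-6.2, -1.4, 14.6]
width: -0.2
```

The tips are at z 54.4 mm with 14.6 N against the 5 N needed, so the button is fully in. I'll release and check.

Request:
{"fn": "step_arm", "kwargs": {
  "fingers": [-1,-1,-1,-1,-1,-1],
  "translation": [
    [-1,0,0],
    [-5,0,0],
    [-10,0,0],
    [-16,0,0],
    [-20,0,0],
    [-20,0,0]
  ],
  "twist": [0,0,0,0,0,0]
}}

```text
clock: 14.32
eef_pos: [503.6, 126.2, 330.5]
orientation: [22.5, 89.4, 6.5]
ft_force: [0.5, -0.1, -0.8]
width: -0.1
```

Run:
```python
from h import *
s=status.observe();print(s['clock'],s['eef_pos'],s['ft_force'])
snap('side','s11.png',4,(130,270,240,400))
```

```text
14.325 [503.57837655 126.24912847 330.50004584] [ 0.52298102 -0.09028456 -0.81452166]
```

View pics/s11.png

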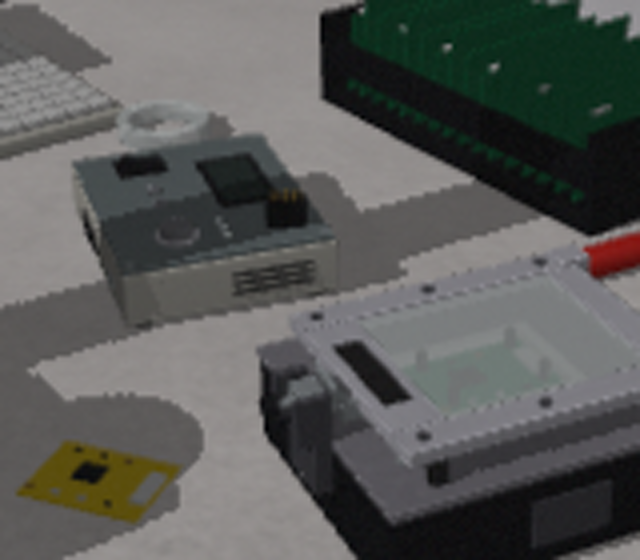

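The lid is level (crop around (450, 360)), the rocker's front end is still up at (125, 160), and the start button is back out at (177, 230). The programmer and the probe block are where they were.

```bash
python3 -c "
from h import *
print(order.finish_job())"
```

```text
the job is handed in; nothing more can be done
None
```

I latched the fixture's lid, switched the programmer on and pressed the start button, in that order. I handed the job in at about 14 s of the 56 s allowed; no verdict was reported.

- **Lid:** I followed the lid's arc with the shut fingertips on its rubber strip down to the lower stop. The push peaked at about 27 N in z, above the 15 N described as harmless. After I let go the lid stayed level in the side view, and it was still level in the last picture.
- **Rocker:** I pressed the raised rear end down to about 54 mm above the table, where it stopped with 7 N. The pictures show the rear end down and the front end up.
- **Start button:** I pressed it to about 5.6 mm below its rest height with 14.6 N, then released it. It looks out again in the last picture.
- **Surroundings:** The programmer, the probe block and the tape roll looked unmoved in the last side picture. I took no final top view, so I didn't check the other bystanders after the moves. The arm never came down near them.
- **Final state:** The gripper hung clear of everything, with less than 1 N on the wrist.
- **Measurement disagreements:** The networks' marks were up to about 20 mm apart between the two cameras, so I positioned from a fit of the known shapes to the top picture. After the rocker press, the network's best guess for the start button was at the rocker, and I ignored it.

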